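Close a preserving jar fingertip-tight with its screw ring

TASK

The square preserving jar of hazelnuts in the grey holder has its flat lid disc laid on the rim: take the steel screw ring that fits its neck (the smaller of the two lying on the worktop), set it level over the disc and screw it on clockwise until the resistance has clearly risen and the disc is held firmly, fingertip-tight and never forced. Count the turns: the resistance comes about one to one and a half turns after the thread is reached, and if it comes long before that, the ring is crossed and must be backed off and started again. Leave the larger ring, the closed jar and the honey jar where they are.

Things in the scene. Friction and masses are not known exactly. Their poses are not given: they have to be found in the camera images.
- jar: Square glass jar of hazelnuts (body 70 x 70 mm), held fast, unable to turn or shift, in a grey plastic holder on suction feet (120 x 120 mm, 41 mm tall). Origin: on the worktop under the jar's axis, z up. The round neck, 39 mm across, rises from the shoulder (69 mm wide up to 92 mm height, neck from 97 mm) to the rim at 128 mm.
- jar_rim (a point): Centre of the jar's mouth (28 mm wide) at rim height, 128 mm above the worktop; axes as the jar's. Outside the neck runs one right-hand thread, a rounded glass bead 4 mm thick, 45.6 mm over its crest, 9 mm of height a turn, 1.35 turns long, beginning 3 mm below the rim; where round the neck it begins cannot be seen.
- lid_disc: Loose flat steel lid disc, 37 mm across, laid on the rim; with the rubber seal under it 5.5 mm thick. A 26 mm plug 5 mm deep below sits in the mouth, so it can shift 1 mm. Origin: centre of the seal's underside, level with the rim; z up. The seal yields 30 N a millimetre, 2 mm at most: once the thread pulls, clamping grows by about 5 N for each 0.1 rad of turning.
- ring_small: Loose knurled steel screw ring that fits the jar: 57 mm outside, 27 mm tall, 50 to 100 g, 3 mm top flange with a 28 mm opening, lying right way up on the worktop on either side of the jar. Origin: centre of its lower edge, z up. Inside, 6 rounded lugs on a helix leave 41.2 mm clear (about 0.8 mm play all round on the neck). It stays as turned when let go.
- ring_small_top (a point): Centre of the small ring's top, 27 mm above its lower edge. Set over the neck with the heading in which it lay, the ring comes to rest on the thread with its lower edge 7.5 to 12.5 mm below the rim (turned otherwise up to 9 mm higher, and up to a turn more to go). Clockwise it sinks 9 mm a turn until its flange meets the disc, lower edge 18.5 mm below the rim.
- ring_large: Loose knurled steel ring of a bigger jar, 70 mm outside, 26 mm tall, 52 mm opening: does not fit, to be left alone. Origin: centre of its lower edge.
- closed_jar: Loose jar of the same kind, already closed with its ring, without a holder (70 x 70 x 120 mm). Origin: centre of its base. To be left alone.
- honey_jar: Loose round glass honey jar with a white lid, 64 mm across, 96 mm tall. Origin: centre of its base. To be left alone.
- lid_top (a point): Centre of the lid disc's top, 5.5 mm above the rim. After the ring's flange has met it, about 0.2 turn of play follows, then the thread pulls and resistance rises, by about 0.1 N m per 10 N of clamping: in all 0.9 to 1.45 turns from first rest to rising resistance, which only feel can tell. Fingertip-tight is a torque of 0.15 to 0.25 N m; over 0.35 is forced.
Things that resemble listed ones, but are neither listed nor needed, are in the scene too. Leave any red look-alike of the ring_small alone.

How it is judged:
On the way:
1. the small screw ring has been set over the lid disc and the jar's neck (horizontal distance between ring_small and jar_rim below 0.004 m and z of ring_small in the frame of jar_rim below -0.003 m), for 0.2 s.
At the end, for the whole second after the job is handed in: The small ring sits level (tilt under 0.04 rad) and centred (3 mm) on the neck, its lower edge 17.5 mm or more below the rim, at rest and let go, and the lid disc is clamped on the rim with more than 8 N; it was never forced on the rim with over 40 N, nor the ring on the jar with over 45 N (horizontal distance between ring_small and jar_rim below 0.003 m and z of ring_small in the frame of jar_rim below -0.0175 m and angle between ring_small's own z axis and vertical below 0.04 rad and contact force between lid_disc and jar above 8 N and linear speed of ring_small below 0.01 m/s); the robot touches nothing.
It fails at once if the lid disc is pressed or clamped on the rim with more than 40 N (forced, overtightened) (contact force between lid_disc and jar above 40 N).
It fails at once if the small ring is forced against the jar with more than 45 N (pushed down off-centre or crossed) (contact force between ring_small and jar above 45 N).
It fails at once if the lid disc is knocked off the jar's mouth (horizontal distance between lid_disc and jar_rim above 0.012 m).
It fails at once if the larger ring, the closed jar or the honey jar is moved by more than 20 mm (distance of any of ring_large, closed_jar, honey_jar from where it was at the start of the episode above 0.02 m).
It also fails if it takes over 72 s, if anything falls off the work surface, if the arm or the gripper's body presses on something with over 40 N, if the wrist force passes 120 N, or if a joint passes its speed limit or range.

ROBOT

A 6-joint arm with a two-finger parallel gripper is mounted at the origin on a cart in front of the work surface, level with it; the furniture and walls round the work are solid. World frame = base frame: x ahead of the robot, y to its left, z up, the work surface at z = 0. Lengths are in m, angles in rad, forces in N, time in s.
With the tool pointing down it reaches from about 0.275 to 0.75 m from the base axis. Payload 10.2 kg.
Tool frame: the origin (TCP) lies between the finger pads; the fingertips stand bot.tip_extent ahead of it and the grasp point (between the pads) lies 3 mm ahead of it (bot.tip_extent is the distance from the TCP to the fingertips, in m); z points along the fingers, y is the line along which they close (so a half turn about z gives the same grasp; the last joint's range is limited). The gripper opens to 88 mm and grips with 3 to 60 N. Pads are 18 mm wide; open, the fingers measure 123 mm over their backs; the gripper's body (75 mm by 187 mm) begins 45 mm behind the grasp point.
Start: joints at [0.995, 0.313, 1.498, -0, 1.331, -0.223], TCP at [0.181, 0.493, 0.261] pointing down, gripper open.
Joint ranges: [-2.94, 2.94], [-0.97, 2.17], [0.19, 2.56], [-1.23, 4.37], [0.02, 3.11], [-2.88, 2.88]. Speed limits (rad/s): [2.39, 2.39, 3.01, 3.14, 3.14, 3.14].

INTERFACE

Orientations are given as a unit quaternion [w, x, y, z].
In Python, from plant import bot gives the robot as it stands. The module is installed in compiled form; this text tells all that it offers.
- The arm moves only by the tool drive_tool, never from a script. Its argument "series" is a list of rows, each an object of numbers: "x", "y", "z": the shift along the world's x, y, z in units of 0.1 m (1.0 is 0.1 m); "ax", "ay", "az": the turn, a rotation vector about the world's x, y, z in units of 90 degrees (1.0 is 90 degrees). A call has 1 to 20 rows; each row is the pose to reach, as a shift and turn from the pose commanded when the call began; what a row does not reach only later rows make up. A row lasts 1/8 s, in which the tool goes at most 62.5 mm and 10.7 degrees, less where a joint would pass 70% of its speed; a pose out of reach is approached as far as the arm can. A call with a number of a shift or a turn outside -1 to 1 is refused whole. A call with a gripper value outside its range is refused whole. "jaw" is the closure, from 0 (fully open) to 1 (shut), set as the call begins (left out, the last holds). The fingers move at their own pace and stop on an object; "newtons" is the grip in N (left out, the last holds). Time passes only in rows, so rows that repeat a pose let the fingers close. It gives the time, the measured TCP pose, the force, the opening and the grip force at its end, in the units of the state.
- bot.read_state(): the state, without advancing time (a new reading comes with each control period).
- bot.snapshot(name): name is "side" or "top"; returns a dict with "pixels" (400x640x3 uint8, red, green, blue), "vfov" (degrees; the focal length in pixels is half the picture's height over the tangent of half this angle, whatever the lens; pixels are square), "cx", "cy" (the principal point, pixels), "eye" and "orientation" of the camera in the world. Camera axes: x right, y down, z forward; pixel columns grow to the right and rows downward; lengths in m; the calibration is good to about 2 mm. A picture is of the moment at which its call begins. There is no depth.
- bot.close_job(): hands the job in; it is judged then, once.
Trained networks look in the newest picture that a camera, given by its name, has taken for a name from the list of things; names that differ only in an ending like _2 or _b are one class to them, and where a whole thing is asked for, a point or a joint stands for the part that bears it (a point fixed in the world has none). Each returns a list of dicts, best first, with "conf" (0 to 1); they miss things now and then, are a little off and sometimes report something else, mostly with a low value. They report only what shows in the picture. A call takes as long as a camera call. They do not tell look-alikes from the thing itself.
- bot.boxes_of(camera, label): "bbox" ([left, top, right, bottom] in pixels, round what is visible of it).
- bot.regions_of(camera, label): "region" (400x640 bool, what is visible of it) and "bbox" ([left, top, right, bottom] in pixels, round what is visible of it).
- bot.spot_point(camera, label): "centre" ([column, row] in pixels: a listed point, or the origin of a listed thing).
The state is a dict: "time": time; "joint_pos": joint angles; "qd": joint speeds; "joint_torque": joint torques, N m; "tool_pos": TCP position; "tcp_rot": TCP orientation; "contact_force": force on the tool from outside, world axes, zero at the start; "wrist_torque": the same for the moment, N m; "gripper_width": finger opening in m; "grip_force": force on a finger pad.
Only numpy, scipy, OpenCV 4.12 (cv2) and the standard library are available. Lean on these libraries where they do the work, as an engineer would, in place of code of your own. Each camera call takes 0.05 s, during which the arm holds its last target. There are 200 camera calls.

## Working session

There is one attempt and no reset: what is moved stays moved. The work goes in short steps, Python scripts to look and compute and a tool call to move; the robot and the scene stay as the last step left them, time stands still between calls to the robot, and variables do not carry over. Pictures are saved under pics/ and viewed, at most 10 in all, crops included, and the job is handed in when it is done.

Besides the shell and the picture viewer there is one more tool, called after ">>>" as name(argument=value, ...) on one line, values as JSON. drive_tool: Moves the arm, as the interface text tells. Its arguments: {"type":"object","properties":{"series":{"type":"array"},"jaw":{"type":"number"},"newtons":{"type":"number"}},"required":["series"]}

```bash
mkdir -p pics; cat > h.py <<'E'
import numpy as np, cv2
from scipy.spatial.transform import Rotation as R
from plant import bot
def rot(o):
    o=np.array(o,float)
    return o if o.shape==(3,3) else R.from_quat([o[1],o[2],o[3],o[0]]).as_matrix()
def ray(s,px):
    f=200/np.tan(np.radians(s["vfov"])/2)
    d=rot(s["orientation"])@np.array([(px[0]-s["cx"])/f,(px[1]-s["cy"])/f,1])
    return np.array(s["eye"]),d
def onz(s,px,z):
    e,d=ray(s,px); return e+d*(z-e[2])/d[2]
def proj(s,p):
    f=200/np.tan(np.radians(s["vfov"])/2)
    c=rot(s["orientation"]).T@(np.array(p)-s["eye"]); return np.array([s["cx"]+f*c[0]/c[2],s["cy"]+f*c[1]/c[2]])
def tri(s1,p1,s2,p2):
    e1,d1=ray(s1,p1);e2,d2=ray(s2,p2)
    t=np.linalg.lstsq(np.array([d1,-d2]).T,e2-e1,rcond=None)[0]
    a,b=e1+d1*t[0],e2+d2*t[1]; return (a+b)/2,np.linalg.norm(a-b)
E
python3 - <<'E'
from h import *
np.set_printoptions(precision=4,suppress=True)
print(bot.read_state(), bot.tip_extent)
S={}
for c in("top","side"):
    s=S[c]=bot.snapshot(c); print(c,s["eye"],s["vfov"],s["cx"],s["cy"],s["orientation"])
    cv2.imwrite(f"pics/{c}0.png",s["pixels"][:,:,::-1])
Z=dict(jar_rim=.128,ring_small_top=.027,lid_top=.1335,ring_small=0,ring_large=0,closed_jar=0,honey_jar=0)
for l,z in Z.items():
    for c in S:
        for d in bot.spot_point(c,l): print(l,c,np.round(d["centre"],1),round(d["conf"],2),onz(S[c],d["centre"],z))
for c in S:
  for l in ("ring_small","ring_large","closed_jar","honey_jar"):
    for d in bot.boxes_of(c,l): print(l,c,np.round(d["bbox"]),round(d["conf"],2))
E
```

```text
{'time': 0.0, 'joint_pos': array([ 0.9946,  0.3134,  1.4984,  0.    ,  1.331 , -0.2234]), 'qd': array([-0.0013, -0.0004,  0.0004,  0.0009, -0.0007, -0.0011]), 'joint_torque': array([ -0.0004, -40.2211, -25.2268,   0.0695,   0.0353,  -0.0001]), 'tool_pos': array([0.1813, 0.4925, 0.2602]), 'tcp_rot': array([-0.0002,  0.1755,  0.9845, -0.0006]), 'contact_force': array([-0.2264,  0.1656,  0.5967]), 'wrist_torque': array([0.0216, 0.0062, 0.0525]), 'grip_force': 0.0, 'gripper_width': 0.08848883712104515} 0.022
top [0.4982 0.0366 1.2419] 42.85634451260047 317.9649689456546 196.34917014159694 [ 0.011  -0.6996  0.714  -0.0255]
side [0.3382 0.8449 0.8898] 42.64135336724641 312.9219861288136 200.8215037885031 [ 0.0564 -0.1235  0.9066 -0.3995]
jar_rim top [309.  211.8] 0.6 [0.5221 0.0334 0.128 ]
jar_rim side [328.8 205.2] 0.82 [0.5278 0.0469 0.128 ]
jar_rim side [385.7 179.8] 0.26 [ 0.4225 -0.0712  0.128 ]
ring_small_top top [227.7 250.7] 0.75 [0.4362 0.2273 0.027 ]
ring_small_top top [189.1 214. ] 0.71 [0.5249 0.3175 0.027 ]
ring_small_top top [286.7 272.4] 0.63 [0.382  0.0888 0.027 ]
ring_smal
[... 1148 characters left out ...]
8 0.    ]
honey_jar side [238.2 265.1] 0.56 [0.7083 0.1605 0.    ]
ring_small top [176. 201. 203. 225.] 0.9
ring_small top [216. 187. 236. 211.] 0.88
ring_small top [270. 259. 294. 292.] 0.83
ring_small top [213. 236. 240. 260.] 0.58
ring_large top [400. 231. 429. 257.] 0.77
ring_large top [353.  96. 393. 139.] 0.26
closed_jar top [351.  94. 391. 141.] 0.55
honey_jar top [239. 123. 274. 152.] 0.58
ring_small side [277. 323. 308. 353.] 0.87
ring_small side [374. 259. 404. 282.] 0.76
ring_small side [276. 284. 302. 317.] 0.68
ring_small side [331. 300. 359. 327.] 0.55
ring_large side [373. 165. 396. 186.] 0.56
closed_jar side [245. 141. 278. 194.] 0.92
honey_jar side [221. 227. 256. 276.] 0.58
```

```bash
python3 - <<'E'
import cv2,numpy as np
t=cv2.imread("pics/top0.png");s=cv2.imread("pics/side0.png")
cv2.imwrite("pics/a.png",cv2.resize(t[90:310,160:440],None,fx=2.7,fy=2.7,interpolation=cv2.INTER_CUBIC))
cv2.imwrite("pics/b.png",cv2.resize(s[130:360,215:475],None,fx=2.6,fy=2.6,interpolation=cv2.INTER_CUBIC))
E
```

```text
(no output)
```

View pics/a.png

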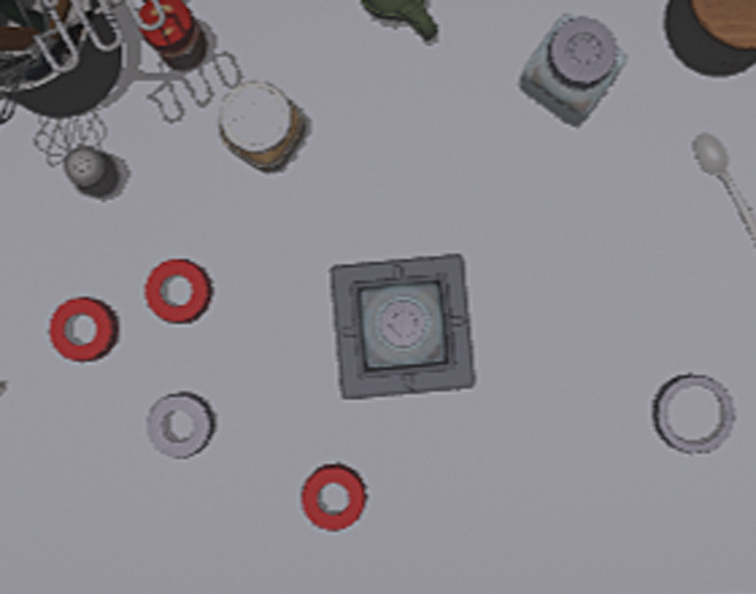

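View pics/b.png

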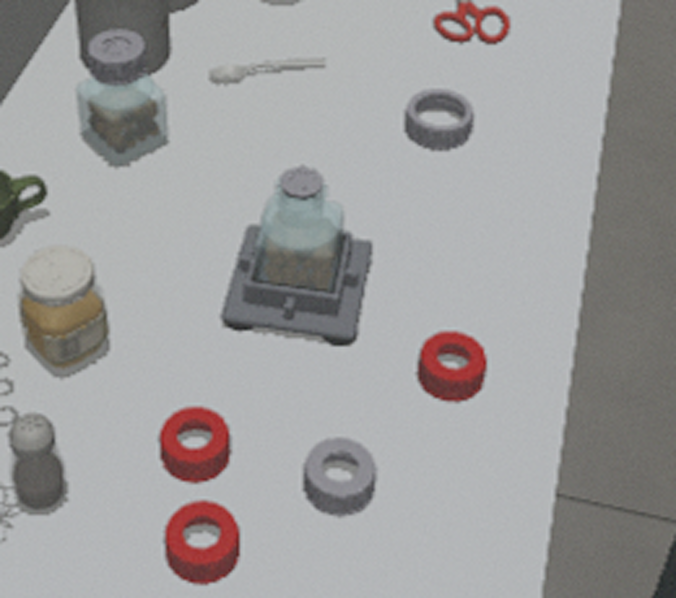

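Grey ring near top px (227,247), between red look-alikes. The jar with its disc is at top px (309,209), and the large ring is on the right. Next I'll measure both precisely by fitting silhouettes.

```bash
cat >> h.py <<'E'
from scipy.optimize import least_squares
def hullmask(s,c,r,z0,z1,k=4):
    a=np.linspace(0,2*np.pi,60)
    P=[proj(s,[c[0]+r*np.cos(t),c[1]+r*np.sin(t),z]) for z in (z0,z1) for t in a]
    return cv2.convexHull(np.array(P,np.float32)).reshape(-1,2)
def stats(h):
    m=cv2.moments(h.reshape(-1,1,2).astype(np.float32)); return np.array([m["m10"]/m["m00"],m["m01"]/m["m00"]]),m["m00"]
def locate(s,cam,label,near,r,z0,z1,maxd=14):
    """xy of an upright cylinder from its region's filled centroid"""
    exp,area=stats(hullmask(s,near,r,z0,z1))
    out=[]
    for d in bot.regions_of(cam,label):
        cs,_=cv2.findContours(d["region"].astype(np.uint8),cv2.RETR_EXTERNAL,cv2.CHAIN_APPROX_NONE)
        if not cs: continue
        m=np.zeros((400,640),np.uint8); cv2.drawContours(m,[max(cs,key=cv2.contourArea)],-1,1,-1)
        ys,xs=np.nonzero(m); c=np.array([xs.mean(),ys.mean()])
        if np.linalg.norm(c-exp)<maxd: out.append((np.linalg.norm(c-exp),c,len(xs)/area,d["conf"]))
    if not out: return None
    _,c,ra,cf=min(out,key=lambda o:o[0])
    q=least_squares(lambda p:stats(hullmask(s,p,r,z0,z1))[0]-c,np.array(near)[:2],diff_step=1e-3).x
    return q,ra,cf
E
python3 - <<'E'
from h import *
np.set_printoptions(precision=4,suppress=True)
for k in range(2):
  for c in("top","side"):
    s=bot.snapshot(c)
    print(c,"ring",locate(s,c,"ring_small",[.440,.232],.0285,0,.027))
    print(c,"disc",locate(s,c,"lid_disc",[.526,.036],.0185,.130,.1335,9))
    # holder corners by region centroid (120 sq, 41 tall)
    for l in("jar",):
      for d in bot.regions_of(c,l): print(l,c,d["bbox"],d["region"].sum(),round(d["conf"],2),np.argwhere(d["region"]).mean(0)[::-1])
    for l in("jar","jar_rim","lid_top","lid_disc","ring_small_top"):
      z=dict(jar=0,jar_rim=.128,lid_top=.1335,lid_disc=.128,ring_small_top=.027)[l]
      for d in bot.spot_point(c,l): print(l,c,round(d["conf"],2),onz(s,d["centre"],z))
E
```

```text
top ring (array([0.444 , 0.2322]), 0.9318879568775393, 0.63)
top disc (array([0.5272, 0.0353]), 0.9685503752154799, 0.78)
jar top [282.5, 186.2, 337.5, 234.6] 2195 0.74 [308.4938 210.9367]
jar top 0.87 [0.5238 0.0299 0.    ]
jar_rim top 0.57 [0.5329 0.0382 0.128 ]
lid_top top 0.65 [0.5251 0.0351 0.1335]
lid_top top 0.37 [0.6764 0.1462 0.1335]
lid_disc top 0.79 [0.5273 0.0405 0.128 ]
lid_disc top 0.19 [0.5275 0.0394 0.128 ]
ring_small_top top 0.84 [0.4329 0.2276 0.027 ]
ring_small_top top 0.81 [0.5263 0.3177 0.027 ]
ring_small_top top 0.6 [0.5595 0.2318 0.027 ]
ring_small_top top 0.53 [0.3823 0.0925 0.027 ]
side ring (array([0.4465, 0.2307]), 0.8605302885917322, 0.67)
side disc (array([0.5288, 0.0321]), 1.1086706332589074, 0.73)
jar side [305.3, 198.2, 357.7, 264.7] 2391 0.86 [329.3237 233.7373]
jar side 0.97 [0.5191 0.0287 0.    ]
jar_rim side 0.65 [0.5308 0.0404 0.128 ]
lid_top side 0.43 [0.5189 0.0353 0.1335]
lid_disc side 0.56 [0.5321 0.0344 0.128 ]
ring_small_top side 0.98 [0.5706 0.2312 0.027 ]
ring_small_top side 0.97 [0.3857 0.0933 0.027 ]
ring_small_top side 0.89 [0.4487 0.22
[... 456 characters left out ...]

ring_small_top top 0.85 [0.5295 0.3118 0.027 ]
ring_small_top top 0.58 [0.3815 0.0892 0.027 ]
side ring (array([0.4453, 0.2321]), 0.9907060488086343, 0.57)
side disc (array([0.5277, 0.0326]), 0.8329694704908193, 0.67)
jar side [304.3, 200.4, 358.0, 264.3] 2390 0.64 [329.087  233.6414]
jar side [244.3, 141.0, 275.0, 189.2] 1347 0.31 [260.729  167.2895]
jar side 0.71 [0.5238 0.0256 0.    ]
jar_rim side 0.57 [0.5324 0.0429 0.128 ]
lid_top side 0.6 [0.5246 0.0325 0.1335]
lid_disc side 0.63 [0.5267 0.0359 0.128 ]
lid_disc side 0.41 [0.4953 0.1415 0.128 ]
ring_small_top side 0.87 [0.3808 0.0895 0.027 ]
ring_small_top side 0.81 [0.5257 0.313  0.027 ]
ring_small_top side 0.74 [0.4478 0.2343 0.027 ]
```

>>> drive_tool(series=[{"x": 0.25, "y": -0.25, "z": 0, "az": 0.08}, {"x": 0.5, "y": -0.5, "z": 0, "az": 0.17}, {"x": 0.75, "y": -0.75, "z": 0, "az": 0.25}, {"x": 1, "y": -1, "z": -0.1, "az": 0.33}], jaw=0, newtons=20)

```text
invalid input
```

>>> drive_tool(series=[{"x": 0.25, "y": -0.25, "z": 0, "az": 0.08}, {"x": 0.5, "y": -0.5, "z": -0.2, "az": 0.17}, {"x": 0.75, "y": -0.75, "z": -0.4, "az": 0.25}, {"x": 1, "y": -1, "z": -0.6, "az": 0.33}])

```text
invalid input
```

>>> drive_tool(series=[{"x": 0.25, "y": -0.25, "z": -0.2, "az": 0.08}, {"x": 0.5, "y": -0.45, "z": -0.5, "az": 0.17}, {"x": 0.64, "y": -0.6, "z": -0.8, "az": 0.25}, {"x": 0.64, "y": -0.6, "z": -0.8, "az": 0.33}, {"x": 0.64, "y": -0.6, "z": -0.8, "az": 0.33}])

```text
invalid input
```

>>> drive_tool(series=[{"x": 0.25, "y": -0.25, "z": 0.0, "ax": 0.0, "ay": 0.0, "az": 0.08}, {"x": 0.5, "y": -0.5, "z": 0.0, "ax": 0.0, "ay": 0.0, "az": 0.17}, {"x": 0.75, "y": -0.75, "z": 0.0, "ax": 0.0, "ay": 0.0, "az": 0.25}, {"x": 1.0, "y": -1.0, "z": -0.1, "ax": 0.0, "ay": 0.0, "az": 0.33}], jaw=0, newtons=20)

```text
time: 3.5
tool_pos: [0.2823, 0.392, 0.2512]
tcp_rot: [0.001, -0.085, 0.996, 0.0]
contact_force: [0.5, 0.4, -0.2]
gripper_width: 0.088
grip_force: 0.0
```

>>> drive_tool(series=[{"x": 0.25, "y": -0.25, "z": 0, "ax": 0, "ay": 0, "az": 0.08}, {"x": 0.5, "y": -0.5, "z": -0.2, "ax": 0, "ay": 0, "az": 0.17}, {"x": 0.75, "y": -0.75, "z": -0.4, "ax": 0, "ay": 0, "az": 0.25}, {"x": 1, "y": -1, "z": -0.6, "ax": 0, "ay": 0, "az": 0.33}])

```text
time: 4.0
tool_pos: [0.3822, 0.2918, 0.1902]
tcp_rot: [0.0, -0.337, 0.941, 0.0]
contact_force: [0.0, 0.5, 0.0]
gripper_width: 0.0884
grip_force: 0.0
```

>>> drive_tool(series=[{"x": 0.25, "y": -0.25, "z": -0.2, "ax": 0, "ay": 0, "az": 0.08}, {"x": 0.5, "y": -0.45, "z": -0.5, "ax": 0, "ay": 0, "az": 0.17}, {"x": 0.64, "y": -0.6, "z": -0.8, "ax": 0, "ay": 0, "az": 0.25}, {"x": 0.64, "y": -0.6, "z": -0.8, "ax": 0, "ay": 0, "az": 0.33}, {"x": 0.64, "y": -0.6, "z": -0.8, "ax": 0, "ay": 0, "az": 0.33}])

```text
time: 4.62
tool_pos: [0.4455, 0.2325, 0.1106]
tcp_rot: [-0.0, -0.565, 0.825, 0.0]
contact_force: [0.3, 0.7, -0.1]
gripper_width: 0.088
grip_force: 0.0
```

```bash
python3 - <<'E'
from h import *
np.set_printoptions(precision=4,suppress=True)
print(bot.read_state())
for c in("top","side"):
    s=bot.snapshot(c)
    print(c,"ring",locate(s,c,"ring_small",[.4445,.232],.0285,0,.027))
    print(c,"disc",locate(s,c,"lid_disc",[.526,.036],.0185,.130,.1335,9))
E
```

```text
{'time': 4.625, 'joint_pos': array([ 0.2475,  0.4409,  1.7468,  0.    ,  0.9541, -2.5241]), 'qd': array([ 0.0079, -0.0158, -0.0055, -0.    ,  0.0034,  0.0568]), 'joint_torque': array([ -0.4879, -40.1054, -19.9435,  -0.0776,   0.0177,  -0.7273]), 'tool_pos': array([0.4455, 0.2325, 0.1106]), 'tcp_rot': array([-0.0001, -0.565 ,  0.8251,  0.    ]), 'contact_force': array([ 0.2967,  0.7234, -0.1376]), 'wrist_torque': array([0.036 , 0.0699, 0.0029]), 'grip_force': 0.0, 'gripper_width': 0.08804446374215516}
top ring None
top disc (array([0.5273, 0.0354]), 0.9861603820375796, 0.78)
side ring (array([0.445, 0.232]), 0.9022393575083856, 0.57)
side disc None
```

>>> drive_tool(series=[{"x": 0, "y": 0, "z": -0.2, "ax": 0, "ay": 0, "az": -0.06}, {"x": 0, "y": 0, "z": -0.45, "ax": 0, "ay": 0, "az": -0.13}, {"x": 0, "y": 0, "z": -0.65, "ax": 0, "ay": 0, "az": -0.13}, {"x": 0, "y": 0, "z": -0.8, "ax": 0, "ay": 0, "az": -0.13}, {"x": 0, "y": 0, "z": -0.86, "ax": 0, "ay": 0, "az": -0.13}, {"x": 0, "y": 0, "z": -0.86, "ax": 0, "ay": 0, "az": -0.13}])

```text
time: 5.68
tool_pos: [0.4455, 0.2327, 0.0248]
tcp_rot: [0.0, -0.479, 0.878, -0.0]
contact_force: [0.8, 1.2, 0.5]
gripper_width: 0.0881
grip_force: 0.0
```

>>> drive_tool(series=[{"x": 0, "y": 0, "z": 0, "ax": 0, "ay": 0, "az": 0}, {"x": 0, "y": 0, "z": 0, "ax": 0, "ay": 0, "az": 0}, {"x": 0, "y": 0, "z": 0, "ax": 0, "ay": 0, "az": 0}, {"x": 0, "y": 0, "z": 0, "ax": 0, "ay": 0, "az": 0}, {"x": 0, "y": 0, "z": 0, "ax": 0, "ay": 0, "az": 0}, {"x": 0, "y": 0, "z": 0, "ax": 0, "ay": 0, "az": 0}], jaw=1.0, newtons=20)

```text
time: 6.42
tool_pos: [0.4455, 0.2327, 0.0249]
tcp_rot: [0.0, -0.479, 0.878, -0.0]
contact_force: [-1.1, 0.0, 3.6]
gripper_width: 0.0565
grip_force: 20.0
```

>>> drive_tool(series=[{"x": 0, "y": 0, "z": 0.2, "ax": 0, "ay": 0, "az": 0}, {"x": 0, "y": 0, "z": 0.5, "ax": 0, "ay": 0, "az": 0}, {"x": 0, "y": 0, "z": 0.8, "ax": 0, "ay": 0, "az": 0}, {"x": 0, "y": 0, "z": 1, "ax": 0, "ay": 0, "az": 0}])

```text
time: 6.92
tool_pos: [0.4455, 0.2327, 0.1257]
tcp_rot: [0.0, -0.479, 0.878, -0.0]
contact_force: [0.4, 0.5, -1.1]
gripper_width: 0.0571
grip_force: 20.0
```

>>> drive_tool(series=[{"x": 0.1, "y": -0.25, "z": 0.3, "ax": 0, "ay": 0, "az": 0}, {"x": 0.2, "y": -0.5, "z": 0.6, "ax": 0, "ay": 0, "az": 0}, {"x": 0.3, "y": -0.75, "z": 0.65, "ax": 0, "ay": 0, "az": 0}, {"x": 0.4, "y": -1, "z": 0.65, "ax": 0, "ay": 0, "az": 0}])

```text
time: 7.42
tool_pos: [0.4857, 0.1318, 0.19]
tcp_rot: [0.0, -0.479, 0.878, -0.0]
contact_force: [0.7, 0.6, -1.0]
gripper_width: 0.0568
grip_force: 20.0
```

```bash
python3 - <<'E'
from h import *
np.set_printoptions(precision=4,suppress=True)
st=bot.read_state(); p=st["tool_pos"]; print(p,st["joint_pos"],st["contact_force"],st["wrist_torque"])
zb=p[2]-.0249
for k in range(2):
  for c in("top","side"):
    s=bot.snapshot(c)
    if k==0: cv2.imwrite(f"pics/{c}1.png",s["pixels"][:,:,::-1])
    print(c,"ring",locate(s,c,"ring_small",p[:2],.0285,zb,zb+.027))
    print(c,"disc",locate(s,c,"lid_disc",[.526,.036],.0185,.130,.1335,9))
    if c=="side":
      for d in bot.boxes_of(c,"ring_small"): print(d)
s=cv2.imread("pics/side1.png")
cv2.imwrite("pics/c.png",cv2.resize(s[100:300,230:430],None,fx=3,fy=3,interpolation=cv2.INTER_CUBIC))
E
```

```text
[0.4857 0.1318 0.19  ] [ 0.0318  0.3339  1.6638 -0.      1.1432 -2.537 ] [ 0.6906  0.5578 -1.0179] [ 0.0923  0.056  -0.0298]
top ring None
top disc (array([0.5275, 0.0346]), 0.8937078462215565, 0.57)
side ring (array([0.4927, 0.1367]), 0.5758624305233759, 0.56)
side disc None
{'bbox': [276.2, 319.2, 306.7, 354.0], 'conf': 0.85}
{'bbox': [328.0, 206.1, 345.9, 230.6], 'conf': 0.83}
{'bbox': [276.2, 283.8, 301.9, 314.8], 'conf': 0.73}
{'bbox': [372.9, 256.5, 403.8, 285.9], 'conf': 0.72}
top ring None
top disc (array([0.5273, 0.0353]), 0.9905628837431045, 0.77)
side ring (array([0.4929, 0.1379]), 0.5990058378966558, 0.74)
side disc None
{'bbox': [277.5, 323.2, 306.9, 351.5], 'conf': 0.95}
{'bbox': [277.1, 283.2, 304.3, 315.8], 'conf': 0.94}
{'bbox': [327.9, 206.8, 347.3, 233.0], 'conf': 0.87}
{'bbox': [374.9, 260.2, 403.3, 286.9], 'conf': 0.69}
{'bbox': [244.8, 142.1, 275.5, 190.9], 'conf': 0.4}
```

View pics/c.png

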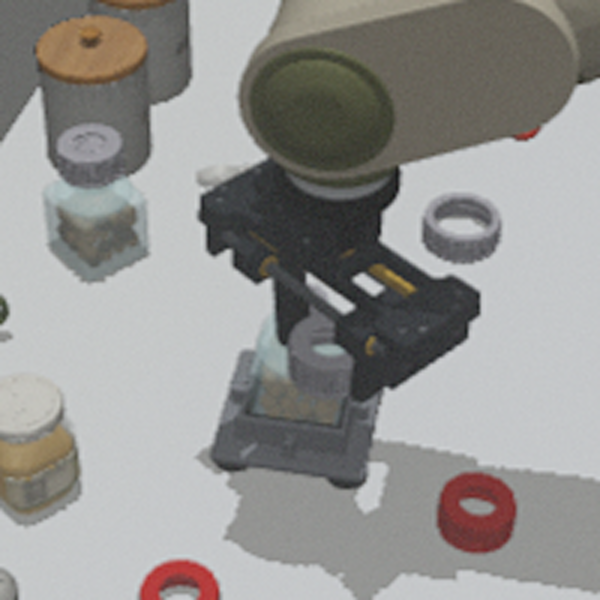

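The ring is held level, at about c.png (325,355), partly hidden by a finger. Before setting it down I'll cross-check the jar axis using the holder outline in the top picture.

```bash
python3 - <<'E'
from h import *
np.set_printoptions(precision=4,suppress=True)
s=bot.snapshot("top")
g0=cv2.imread("pics/top0.png"); g=cv2.cvtColor(g0,cv2.COLOR_BGR2GRAY)
for th in (95,105,115,125):
    m=np.zeros_like(g); m[175:250,270:350]=(g[175:250,270:350]<th)*1
    cs,_=cv2.findContours(m,cv2.RETR_EXTERNAL,cv2.CHAIN_APPROX_NONE); c=max(cs,key=cv2.contourArea)
    h=cv2.convexHull(c); r=cv2.minAreaRect(h); ct,_=stats(h.astype(np.float32))
    print(th,r,"hull",ct,[onz(s,q,.012)[:2] for q in (r[0],ct)])
# inner dark pocket / shoulder square and disc circle
k=cv2.resize(g[195:225,293:325],None,fx=8,fy=8,interpolation=cv2.INTER_CUBIC)
ci=cv2.HoughCircles(cv2.GaussianBlur(k,(9,9),3),cv2.HOUGH_GRADIENT,1,10,param1=60,param2=12,minRadius=45,maxRadius=110)
if ci is not None:
    for x,y,r in ci[0][:5]:
        px=(293+(x+.5)/8-.5,195+(y+.5)/8-.5); print(px,r/8,onz(s,px,.1335)[:2])
cv2.imwrite("pics/d.png",cv2.resize(g0[170:250,270:350],None,fx=7,fy=7,interpolation=cv2.INTER_CUBIC))
print("expected px of disc r", np.linalg.norm(proj(s,[.5273,.035,.1335])-proj(s,[.5458,.035,.1335])), proj(s,[.5273,.0352,.1335]),proj(s,[.5273,.0352,.012]))
E
```

```text
95 ((308.6481018066406, 210.57986450195312), (49.87504959106445, 49.47057342529297), 84.64418029785156) hull [308.6328 210.6098] [array([0.5276, 0.0339]), array([0.5275, 0.0339])]
105 ((308.69671630859375, 210.6639404296875), (50.15679931640625, 49.43251419067383), 84.80557250976562) hull [308.6713 210.6541] [array([0.5274, 0.0338]), array([0.5274, 0.0338])]
115 ((308.44720458984375, 210.69552612304688), (50.296226501464844, 49.86958694458008), 84.5596694946289) hull [308.4913 210.6236] [array([0.5273, 0.0344]), array([0.5275, 0.0343])]
125 ((308.5163879394531, 210.6803436279297), (50.33787155151367, 50.70001220703125), 84.80557250976562) hull [308.5765 210.6352] [array([0.5273, 0.0342]), array([0.5274, 0.0341])]
expected px of disc r 8.499491570959114 [308.1472 209.3774] [308.112 210.699]
```

View pics/d.png

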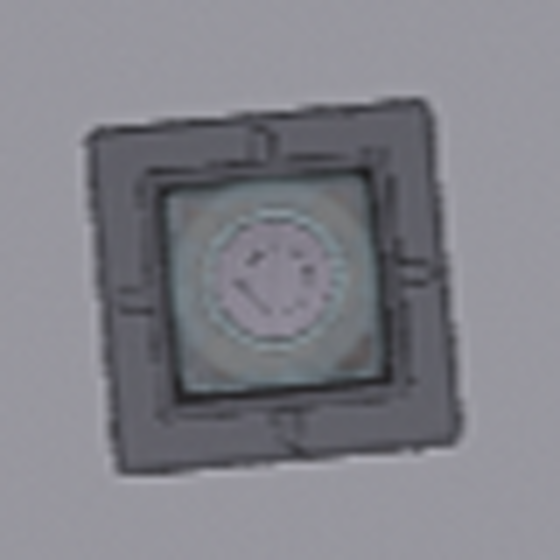

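>>> drive_tool(series=[{"x": 0.1, "y": -0.25, "z": 0, "ax": 0, "ay": 0, "az": 0}, {"x": 0.21, "y": -0.5, "z": 0, "ax": 0, "ay": 0, "az": 0}, {"x": 0.33, "y": -0.75, "z": 0, "ax": 0, "ay": 0, "az": 0}, {"x": 0.428, "y": -0.972, "z": 0, "ax": 0, "ay": 0, "az": 0}, {"x": 0.428, "y": -0.972, "z": -0.1, "ax": 0, "ay": 0, "az": 0}, {"x": 0.428, "y": -0.972, "z": -0.2, "ax": 0, "ay": 0, "az": 0}, {"x": 0.428, "y": -0.972, "z": -0.25, "ax": 0, "ay": 0, "az": 0}, {"x": 0.428, "y": -0.972, "z": -0.25, "ax": 0, "ay": 0, "az": 0}])

```text
time: 9.18
tool_pos: [0.5279, 0.036, 0.1643]
tcp_rot: [-0.0, -0.479, 0.878, 0.0]
contact_force: [1.1, -0.6, -0.4]
gripper_width: 0.0569
grip_force: 20.0
```

```bash
python3 - <<'E'
from h import *
np.set_printoptions(precision=4,suppress=True)
st=bot.read_state(); p=st["tool_pos"]; print(p,st["joint_pos"],st["contact_force"],st["wrist_torque"])
s=bot.snapshot("side"); a=s["pixels"][:,:,::-1].copy(); cv2.imwrite("pics/side2.png",a)
zb=p[2]-.0249; o=(280,150); k=7
im=cv2.resize(a[150:232,280:380],None,fx=k,fy=k,interpolation=cv2.INTER_CUBIC)
c=np.array([.5279,.0338])  # expected ring centre
for cc,r,z,col in((c,.0285,zb,(0,0,255)),(c,.0285,zb+.027,(0,0,255)),(c,.014,zb+.027,(0,255,255)),((.5276,.0342),.0345,.092,(255,0,0))):
    P=np.array([(proj(s,[cc[0]+r*np.cos(t),cc[1]+r*np.sin(t),z])+.5-o)*k for t in np.linspace(0,6.3,60)],np.int32)
    cv2.polylines(im,[P],True,col,1)
cv2.imwrite("pics/e.png",im)
E
```

```text
[0.5279 0.036  0.1643] [-0.1535  0.4177  1.6156  0.      1.1091 -2.7231] [ 1.1319 -0.6197 -0.3697] [ 0.0167  0.0446 -0.023 ]
```

View pics/e.png

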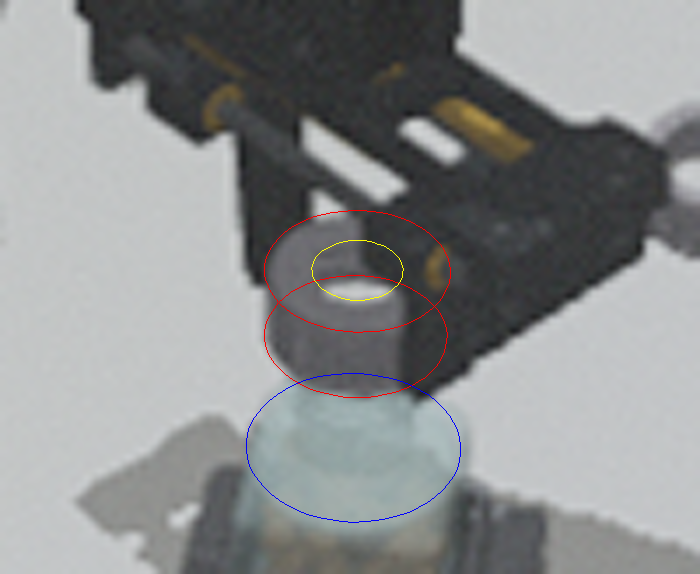

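The ring outline matches the image to about a pixel. Now lowering it gently, watching the force.

>>> drive_tool(series=[{"x": 0.005, "y": -0.01, "z": -0.03, "ax": 0, "ay": 0, "az": 0}, {"x": 0.005, "y": -0.01, "z": -0.06, "ax": 0, "ay": 0, "az": 0}, {"x": 0.005, "y": -0.01, "z": -0.08, "ax": 0, "ay": 0, "az": 0}, {"x": 0.005, "y": -0.01, "z": -0.1, "ax": 0, "ay": 0, "az": 0}, {"x": 0.005, "y": -0.01, "z": -0.11, "ax": 0, "ay": 0, "az": 0}])

```text
time: 9.85
tool_pos: [0.5287, 0.0345, 0.1536]
tcp_rot: [-0.0, -0.479, 0.878, 0.0]
contact_force: [0.3, 0.3, -2.0]
gripper_width: 0.0571
grip_force: 20.0
```

>>> drive_tool(series=[{"x": 0, "y": 0, "z": -0.005, "ax": 0, "ay": 0, "az": 0}, {"x": 0, "y": 0, "z": -0.01, "ax": 0, "ay": 0, "az": 0}, {"x": 0, "y": 0, "z": -0.015, "ax": 0, "ay": 0, "az": 0}, {"x": 0, "y": 0, "z": -0.02, "ax": 0, "ay": 0, "az": 0}])

```text
time: 10.35
tool_pos: [0.5287, 0.0345, 0.1517]
tcp_rot: [0.0, -0.479, 0.878, -0.0]
contact_force: [-0.9, -0.2, -0.5]
gripper_width: 0.0567
grip_force: 20.0
```

>>> drive_tool(series=[{"x": 0, "y": 0, "z": -0.005, "ax": 0, "ay": 0, "az": 0}, {"x": 0, "y": 0, "z": -0.01, "ax": 0, "ay": 0, "az": 0}, {"x": 0, "y": 0, "z": -0.015, "ax": 0, "ay": 0, "az": 0}, {"x": 0, "y": 0, "z": -0.02, "ax": 0, "ay": 0, "az": 0}])

```text
time: 10.85
tool_pos: [0.5287, 0.0345, 0.1497]
tcp_rot: [-0.0, -0.479, 0.878, 0.0]
contact_force: [-0.7, 0.1, -0.6]
gripper_width: 0.0567
grip_force: 20.0
```

>>> drive_tool(series=[{"x": 0, "y": 0, "z": -0.005, "ax": 0, "ay": 0, "az": 0}, {"x": 0, "y": 0, "z": -0.01, "ax": 0, "ay": 0, "az": 0}, {"x": 0, "y": 0, "z": -0.015, "ax": 0, "ay": 0, "az": 0}, {"x": 0, "y": 0, "z": -0.02, "ax": 0, "ay": 0, "az": 0}])

```text
time: 11.35
tool_pos: [0.5287, 0.0345, 0.1477]
tcp_rot: [-0.0, -0.479, 0.878, -0.0]
contact_force: [-0.0, 1.2, -1.5]
gripper_width: 0.057
grip_force: 20.0
```

Ring's lower edge is 5 mm below the rim and contact-free, so it is centred. Continuing in small steps.

>>> drive_tool(series=[{"x": 0, "y": 0, "z": -0.005, "ax": 0, "ay": 0, "az": 0}, {"x": 0, "y": 0, "z": -0.01, "ax": 0, "ay": 0, "az": 0}, {"x": 0, "y": 0, "z": -0.015, "ax": 0, "ay": 0, "az": 0}, {"x": 0, "y": 0, "z": -0.02, "ax": 0, "ay": 0, "az": 0}])

```text
time: 11.85
tool_pos: [0.5287, 0.0345, 0.1457]
tcp_rot: [-0.0, -0.479, 0.878, 0.0]
contact_force: [1.1, -0.1, -1.0]
gripper_width: 0.0564
grip_force: 20.0
```

>>> drive_tool(series=[{"x": 0, "y": 0, "z": -0.005, "ax": 0, "ay": 0, "az": 0}, {"x": 0, "y": 0, "z": -0.01, "ax": 0, "ay": 0, "az": 0}])

```text
time: 12.1
tool_pos: [0.5287, 0.0345, 0.1447]
tcp_rot: [-0.0, -0.479, 0.878, 0.0]
contact_force: [-0.9, -0.2, -0.8]
gripper_width: 0.0566
grip_force: 20.0
```

>>> drive_tool(series=[{"x": 0, "y": 0, "z": -0.005, "ax": 0, "ay": 0, "az": 0}, {"x": 0, "y": 0, "z": -0.01, "ax": 0, "ay": 0, "az": 0}])

```text
time: 12.35
tool_pos: [0.5287, 0.0345, 0.1437]
tcp_rot: [0.0, -0.479, 0.878, -0.0]
contact_force: [-0.4, -0.4, -1.3]
gripper_width: 0.0571
grip_force: 20.0
```

>>> drive_tool(series=[{"x": 0, "y": 0, "z": -0.005, "ax": 0, "ay": 0, "az": 0}, {"x": 0, "y": 0, "z": -0.01, "ax": 0, "ay": 0, "az": 0}])

```text
time: 12.6
tool_pos: [0.5287, 0.0345, 0.1427]
tcp_rot: [-0.0, -0.479, 0.878, -0.0]
contact_force: [0.5, -0.3, -1.2]
gripper_width: 0.057
grip_force: 20.0
```

>>> drive_tool(series=[{"x": 0, "y": 0, "z": -0.005, "ax": 0, "ay": 0, "az": 0}, {"x": 0, "y": 0, "z": -0.01, "ax": 0, "ay": 0, "az": 0}])

```text
time: 12.85
tool_pos: [0.5287, 0.0345, 0.1417]
tcp_rot: [-0.0, -0.479, 0.878, 0.0]
contact_force: [0.6, 0.2, -0.8]
gripper_width: 0.0565
grip_force: 20.0
```

>>> drive_tool(series=[{"x": 0, "y": 0, "z": -0.005, "ax": 0, "ay": 0, "az": 0}, {"x": 0, "y": 0, "z": -0.008, "ax": 0, "ay": 0, "az": 0}])

```text
time: 13.1
tool_pos: [0.5288, 0.0345, 0.1412]
tcp_rot: [0.0, -0.479, 0.878, -0.0]
contact_force: [-2.4, -0.8, 4.8]
gripper_width: 0.0569
grip_force: 20.0
```

Thread contact at 11.7 mm below the rim, which is the expected height. I'll ease the grip, centre the TCP on the jar axis and regrip, so the ring does not orbit while it turns.

>>> drive_tool(series=[{"x": 0, "y": 0, "z": 0, "ax": 0, "ay": 0, "az": 0}, {"x": 0, "y": 0, "z": 0, "ax": 0, "ay": 0, "az": 0}, {"x": -0.007, "y": -0.005, "z": 0, "ax": 0, "ay": 0, "az": 0}, {"x": -0.007, "y": -0.005, "z": 0, "ax": 0, "ay": 0, "az": 0}], jaw=0.28)

```text
time: 13.6
tool_pos: [0.528, 0.0339, 0.1409]
tcp_rot: [-0.0, -0.479, 0.878, 0.0]
contact_force: [0.1, 0.1, -0.3]
gripper_width: 0.0635
grip_force: 0.0
```

>>> drive_tool(series=[{"x": 0, "y": 0, "z": 0, "ax": 0, "ay": 0, "az": 0}, {"x": 0, "y": 0, "z": 0, "ax": 0, "ay": 0, "az": 0}, {"x": 0, "y": 0, "z": 0, "ax": 0, "ay": 0, "az": 0}, {"x": 0, "y": 0, "z": 0, "ax": 0, "ay": 0, "az": 0}], jaw=1.0, newtons=15)

```text
time: 14.1
tool_pos: [0.5281, 0.0339, 0.141]
tcp_rot: [0.0, -0.479, 0.878, -0.0]
contact_force: [0.5, -0.1, 0.4]
gripper_width: 0.0571
grip_force: 15.0
```

```bash
cat > st.py <<'E'
from h import *
np.set_printoptions(precision=4,suppress=True)
st=bot.read_state()
print(st["time"],st["tool_pos"],"q6",st["joint_pos"][5],"F",st["contact_force"],"M",st["wrist_torque"],st["gripper_width"],R.from_quat(np.roll(st["tcp_rot"],-1)).as_rotvec())
E
python3 st.py
```

```text
14.1 [0.5281 0.0339 0.141 ] q6 -2.7262502997035822 F [ 0.5475 -0.0657  0.3841] M [0.0735 0.0184 0.0014] 0.05711246413394745 [-1.5035  2.7583 -0.0003]
```

Good: near-zero forces. Now turning clockwise 45° with matched descent.

>>> drive_tool(series=[{"x": 0, "y": 0, "z": -0.002, "ax": 0, "ay": 0, "az": -0.1}, {"x": 0, "y": 0, "z": -0.005, "ax": 0, "ay": 0, "az": -0.2}, {"x": 0, "y": 0, "z": -0.0075, "ax": 0, "ay": 0, "az": -0.3}, {"x": 0, "y": 0, "z": -0.01, "ax": 0, "ay": 0, "az": -0.4}, {"x": 0, "y": 0, "z": -0.0125, "ax": 0, "ay": 0, "az": -0.5}])

```text
time: 14.72
tool_pos: [0.528, 0.0339, 0.1398]
tcp_rot: [-0.0, -0.104, 0.995, -0.0]
contact_force: [-1.6, -0.7, 2.6]
gripper_width: 0.0565
grip_force: 15.0
```

```bash
python3 st.py
```

```text
14.725 [0.528  0.0339 0.1398] q6 -1.9357212765070089 F [-1.6302 -0.7189  2.5712] M [-0.0941  0.2202  0.0518] 0.0564980521163388 [ 0.3256 -3.1245  0.0004]
```

Smooth; low side force and torque. Another 90°.

>>> drive_tool(series=[{"x": 0, "y": 0, "z": -0.0025, "ax": 0, "ay": 0, "az": -0.1}, {"x": 0, "y": 0, "z": -0.005, "ax": 0, "ay": 0, "az": -0.2}, {"x": 0, "y": 0, "z": -0.0075, "ax": 0, "ay": 0, "az": -0.3}, {"x": 0, "y": 0, "z": -0.01, "ax": 0, "ay": 0, "az": -0.4}, {"x": 0, "y": 0, "z": -0.0125, "ax": 0, "ay": 0, "az": -0.5}, {"x": 0, "y": 0, "z": -0.0145, "ax": 0, "ay": 0, "az": -0.6}, {"x": 0, "y": 0, "z": -0.017, "ax": 0, "ay": 0, "az": -0.7}, {"x": 0, "y": 0, "z": -0.0195, "ax": 0, "ay": 0, "az": -0.8}, {"x": 0, "y": 0, "z": -0.0215, "ax": 0, "ay": 0, "az": -0.9}])

```text
time: 15.85
tool_pos: [0.5276, 0.0343, 0.1377]
tcp_rot: [-0.001, 0.567, 0.824, -0.0]
contact_force: [-2.6, 1.6, 3.9]
gripper_width: 0.0568
grip_force: 15.0
```

```bash
python3 st.py
```

```text
15.85 [0.5276 0.0343 0.1377] q6 -0.5221286448908949 F [-2.5747  1.6073  3.8591] M [0.2894 0.5823 0.076 ] 0.056833691615555494 [-1.7809 -2.5866  0.0003]
```

>>> drive_tool(series=[{"x": -0.002, "y": 0.002, "z": -0.0025, "ax": 0, "ay": 0, "az": -0.1}, {"x": -0.004, "y": 0.004, "z": -0.005, "ax": 0, "ay": 0, "az": -0.2}, {"x": -0.004, "y": 0.004, "z": -0.0075, "ax": 0, "ay": 0, "az": -0.3}, {"x": -0.004, "y": 0.004, "z": -0.0095, "ax": 0, "ay": 0, "az": -0.4}, {"x": -0.004, "y": 0.004, "z": -0.012, "ax": 0, "ay": 0, "az": -0.5}, {"x": -0.004, "y": 0.004, "z": -0.014, "ax": 0, "ay": 0, "az": -0.6}, {"x": -0.004, "y": 0.004, "z": -0.0165, "ax": 0, "ay": 0, "az": -0.7}, {"x": -0.004, "y": 0.004, "z": -0.019, "ax": 0, "ay": 0, "az": -0.8}])

```text
time: 16.85
tool_pos: [0.5277, 0.0349, 0.1359]
tcp_rot: [-0.0, 0.943, 0.333, 0.0]
contact_force: [-0.5, 2.5, 4.0]
gripper_width: 0.0571
grip_force: 15.0
```

```bash
python3 st.py
```

```text
16.85 [0.5277 0.0349 0.1359] q6 0.7351981298495747 F [-0.4941  2.5391  4.0027] M [0.5353 0.1838 0.1007] 0.05707049157549013 [-2.9617 -1.0457 -0.0011]
```

>>> drive_tool(series=[{"x": 0, "y": 0.003, "z": -0.002, "ax": 0, "ay": 0, "az": -0.1}, {"x": 0, "y": 0.003, "z": -0.0045, "ax": 0, "ay": 0, "az": -0.2}, {"x": 0, "y": 0.003, "z": -0.0065, "ax": 0, "ay": 0, "az": -0.3}, {"x": 0, "y": 0.003, "z": -0.009, "ax": 0, "ay": 0, "az": -0.4}, {"x": 0, "y": 0.003, "z": -0.011, "ax": 0, "ay": 0, "az": -0.5}])

```text
time: 17.48
tool_pos: [0.5279, 0.035, 0.1349]
tcp_rot: [-0.0, 0.999, -0.053, 0.001]
contact_force: [1.6, 3.2, 2.0]
gripper_width: 0.0567
grip_force: 15.0
```

```bash
python3 st.py
```

```text
17.475 [0.5279 0.035  0.1349] q6 1.5211652660600994 F [1.5991 3.2445 1.9841] M [ 0.3605 -0.1242  0.0742] 0.05667014991436594 [-3.1365  0.1672 -0.0018]
```

>>> drive_tool(series=[{"x": 0, "y": 0, "z": -0.002, "ax": 0, "ay": 0, "az": -0.1}, {"x": 0, "y": 0, "z": -0.004, "ax": 0, "ay": 0, "az": -0.2}, {"x": 0, "y": 0, "z": -0.005, "ax": 0, "ay": 0, "az": -0.3}, {"x": 0, "y": 0, "z": -0.005, "ax": 0, "ay": 0, "az": -0.4}, {"x": 0, "y": 0, "z": -0.005, "ax": 0, "ay": 0, "az": -0.5}, {"x": 0, "y": 0, "z": -0.005, "ax": 0, "ay": 0, "az": -0.6}, {"x": 0, "y": 0, "z": -0.005, "ax": 0, "ay": 0, "az": -0.7}])

```text
time: 18.35
tool_pos: [0.5278, 0.0348, 0.1342]
tcp_rot: [-0.0, 0.824, -0.567, 0.0]
contact_force: [0.8, 0.8, 2.2]
gripper_width: 0.0569
grip_force: 15.0
```

```bash
python3 st.py
```

```text
18.35 [0.5278 0.0348 0.1342] q6 2.620796763752002 F [0.7609 0.8435 2.1752] M [0.2006 0.0002 0.0339] 0.05693036391599549 [-2.587   1.7816 -0.0007]
```

Turned 306° and the flange has met the disc at 18.7 mm. Opening slightly and winding the wrist back for a regrip.

>>> drive_tool(series=[{"x": 0, "y": 0, "z": 0, "ax": 0, "ay": 0, "az": 0}, {"x": 0, "y": 0, "z": 0, "ax": 0, "ay": 0, "az": 0}, {"x": 0, "y": 0, "z": 0, "ax": 0, "ay": 0, "az": 0}, {"x": 0, "y": 0, "z": 0, "ax": 0, "ay": 0, "az": 0.1}, {"x": 0, "y": 0, "z": 0, "ax": 0, "ay": 0, "az": 0.2}, {"x": 0, "y": 0, "z": 0, "ax": 0, "ay": 0, "az": 0.3}, {"x": 0, "y": 0, "z": 0, "ax": 0, "ay": 0, "az": 0.4}, {"x": 0, "y": 0, "z": 0, "ax": 0, "ay": 0, "az": 0.5}, {"x": 0, "y": 0, "z": 0, "ax": 0, "ay": 0, "az": 0.6}, {"x": 0, "y": 0, "z": 0, "ax": 0, "ay": 0, "az": 0.7}, {"x": 0, "y": 0, "z": 0, "ax": 0, "ay": 0, "az": 0.8}, {"x": 0, "y": 0, "z": 0, "ax": 0, "ay": 0, "az": 0.9}, {"x": 0, "y": 0, "z": 0, "ax": 0, "ay": 0, "az": 1}], jaw=0.25)

```text
time: 19.98
tool_pos: [0.5276, 0.0346, 0.134]
tcp_rot: [-0.0, 0.982, 0.187, -0.0]
contact_force: [-0.5, -0.1, -0.2]
gripper_width: 0.0659
grip_force: 0.0
```

>>> drive_tool(series=[{"x": 0, "y": 0, "z": 0, "ax": 0, "ay": 0, "az": 0.1}, {"x": 0, "y": 0, "z": 0, "ax": 0, "ay": 0, "az": 0.2}, {"x": 0, "y": 0, "z": 0, "ax": 0, "ay": 0, "az": 0.3}, {"x": 0, "y": 0, "z": 0, "ax": 0, "ay": 0, "az": 0.4}, {"x": 0, "y": 0, "z": 0, "ax": 0, "ay": 0, "az": 0.5}, {"x": 0, "y": 0, "z": 0, "ax": 0, "ay": 0, "az": 0.6}, {"x": 0, "y": 0, "z": 0, "ax": 0, "ay": 0, "az": 0.7}, {"x": 0, "y": 0, "z": 0, "ax": 0, "ay": 0, "az": 0.8}, {"x": 0, "y": 0, "z": 0, "ax": 0, "ay": 0, "az": 0.9}, {"x": 0, "y": 0, "z": 0, "ax": 0, "ay": 0, "az": 1}])

```text
time: 21.22
tool_pos: [0.5276, 0.0347, 0.134]
tcp_rot: [-0.0, 0.562, 0.827, -0.0]
contact_force: [-0.5, 1.3, -0.2]
gripper_width: 0.0662
grip_force: 0.0
```

>>> drive_tool(series=[{"x": 0, "y": 0, "z": 0, "ax": 0, "ay": 0, "az": 0.1}, {"x": 0, "y": 0, "z": 0, "ax": 0, "ay": 0, "az": 0.2}, {"x": 0, "y": 0, "z": 0, "ax": 0, "ay": 0, "az": 0.3}, {"x": 0, "y": 0, "z": 0, "ax": 0, "ay": 0, "az": 0.4}, {"x": 0, "y": 0, "z": 0, "ax": 0, "ay": 0, "az": 0.5}, {"x": 0, "y": 0, "z": 0, "ax": 0, "ay": 0, "az": 0.6}, {"x": 0, "y": 0, "z": 0, "ax": 0, "ay": 0, "az": 0.7}, {"x": 0, "y": 0, "z": 0, "ax": 0, "ay": 0, "az": 0.8}, {"x": 0, "y": 0, "z": 0, "ax": 0, "ay": 0, "az": 0.8}])

```text
time: 22.35
tool_pos: [0.5276, 0.0347, 0.134]
tcp_rot: [-0.0, -0.028, 1.0, 0.0]
contact_force: [-0.1, 0.9, 0.9]
gripper_width: 0.0659
grip_force: 0.0
```

```bash
python3 st.py
```

```text
22.35 [0.5276 0.0347 0.134 ] q6 -1.782058066671685 F [-0.1132  0.8858  0.942 ] M [ 0.0407  0.0063 -0.0048] 0.06591423477643236 [ 0.0865 -3.1403 -0.    ]
```

>>> drive_tool(series=[{"x": 0, "y": 0, "z": 0, "ax": 0, "ay": 0, "az": 0}, {"x": 0, "y": 0, "z": 0, "ax": 0, "ay": 0, "az": 0}, {"x": 0, "y": 0, "z": 0, "ax": 0, "ay": 0, "az": 0}, {"x": 0, "y": 0, "z": 0, "ax": 0, "ay": 0, "az": 0}], jaw=1, newtons=20)

```text
time: 22.85
tool_pos: [0.5276, 0.0347, 0.134]
tcp_rot: [-0.0, -0.028, 1.0, 0.0]
contact_force: [0.6, -0.4, -0.1]
gripper_width: 0.057
grip_force: 20.0
```

```bash
python3 st.py
```

```text
22.85 [0.5276 0.0347 0.134 ] q6 -1.78220046941222 F [ 0.5788 -0.4409 -0.0713] M [0.0907 0.0068 0.0543] 0.05702396527716833 [ 0.0868 -3.1404 -0.    ]
```

>>> drive_tool(series=[{"x": 0, "y": 0, "z": 0, "ax": 0, "ay": 0, "az": -0.1}, {"x": 0, "y": 0, "z": 0, "ax": 0, "ay": 0, "az": -0.2}, {"x": 0, "y": 0, "z": 0, "ax": 0, "ay": 0, "az": -0.2}])

```text
time: 23.22
tool_pos: [0.5276, 0.0347, 0.134]
tcp_rot: [-0.0, 0.128, 0.992, -0.0]
contact_force: [1.0, -0.1, 0.7]
gripper_width: 0.0565
grip_force: 20.0
```

```bash
python3 st.py
```

```text
23.225 [0.5276 0.0347 0.134 ] q6 -1.4696085160260954 F [ 0.9707 -0.0894  0.7102] M [0.0105 0.0109 0.0063] 0.056519820195539014 [-0.4031 -3.1156  0.    ]
```

>>> drive_tool(series=[{"x": 0, "y": 0, "z": 0, "ax": 0, "ay": 0, "az": -0.1}, {"x": 0, "y": 0, "z": 0, "ax": 0, "ay": 0, "az": -0.1}])

```text
time: 23.48
tool_pos: [0.5276, 0.0347, 0.134]
tcp_rot: [-0.0, 0.204, 0.979, -0.0]
contact_force: [-0.8, 0.2, 0.6]
gripper_width: 0.0569
grip_force: 20.0
```

```bash
python3 st.py
```

```text
23.475 [0.5276 0.0347 0.134 ] q6 -1.3152009209381235 F [-0.7682  0.1931  0.6241] M [0.0014 0.0358 0.0221] 0.05694629850513435 [-0.6422 -3.0752  0.0001]
```

>>> drive_tool(series=[{"x": 0, "y": 0, "z": 0, "ax": 0, "ay": 0, "az": -0.1}, {"x": 0, "y": 0, "z": 0, "ax": 0, "ay": 0, "az": -0.1}])

```text
time: 23.72
tool_pos: [0.5276, 0.0346, 0.134]
tcp_rot: [0.0, 0.28, 0.96, -0.0]
contact_force: [0.1, -0.0, -0.9]
gripper_width: 0.0566
grip_force: 20.0
```

```bash
python3 st.py
```

```text
23.725 [0.5276 0.0346 0.134 ] q6 -1.159530056788744 F [ 0.0764 -0.0249 -0.9169] M [ 0.0446 -0.0477  0.0229] 0.056559763219699556 [ 0.8794  3.016  -0.0001]
```

>>> drive_tool(series=[{"x": 0, "y": 0, "z": 0, "ax": 0, "ay": 0, "az": -0.1}, {"x": 0, "y": 0, "z": 0, "ax": 0, "ay": 0, "az": -0.1}])

```text
time: 23.98
tool_pos: [0.5276, 0.0347, 0.1339]
tcp_rot: [-0.0, 0.354, 0.935, 0.0]
contact_force: [1.2, 0.5, -1.6]
gripper_width: 0.0567
grip_force: 20.0
```

```bash
python3 st.py
```

```text
23.975 [0.5276 0.0347 0.1339] q6 -1.003185024310155 F [ 1.2072  0.4596 -1.5945] M [ 0.0501 -0.1301 -0.096 ] 0.05674504335627754 [-1.1122 -2.9381 -0.0001]
```

>>> drive_tool(series=[{"x": 0, "y": 0, "z": -0.001, "ax": 0, "ay": 0, "az": -0.05}, {"x": 0, "y": 0, "z": -0.001, "ax": 0, "ay": 0, "az": -0.05}])

```text
time: 24.22
tool_pos: [0.5276, 0.0347, 0.1339]
tcp_rot: [-0.0, 0.391, 0.921, 0.0]
contact_force: [1.0, 1.2, -1.6]
gripper_width: 0.0566
grip_force: 20.0
```

```bash
python3 st.py
```

```text
24.225 [0.5276 0.0347 0.1339] q6 -0.9244558587630733 F [ 1.0274  1.2148 -1.6186] M [ 0.1681 -0.1281 -0.0937] 0.056600041634378324 [-1.227  -2.892  -0.0003]
```

>>> drive_tool(series=[{"x": 0, "y": 0, "z": -0.001, "ax": 0, "ay": 0, "az": -0.05}, {"x": 0, "y": 0, "z": -0.001, "ax": 0, "ay": 0, "az": -0.05}])

```text
time: 24.48
tool_pos: [0.5276, 0.0348, 0.1338]
tcp_rot: [-0.0, 0.427, 0.904, 0.0]
contact_force: [0.3, 2.3, -2.2]
gripper_width: 0.0565
grip_force: 20.0
```

```bash
python3 st.py
```

```text
24.475 [0.5276 0.0348 0.1338] q6 -0.844733820694663 F [ 0.3322  2.3188 -2.16  ] M [ 0.2328 -0.1817 -0.1603] 0.056450982177181426 [-1.3413 -2.8408 -0.0004]
```

```bash
sed -i '$a print("tau",st["joint_torque"])' st.py; python3 st.py
```

```text
24.475 [0.5276 0.0348 0.1338] q6 -0.844733820694663 F [ 0.3322  2.3188 -2.16  ] M [ 0.2328 -0.1817 -0.1603] 0.056450982177181426 [-1.3413 -2.8408 -0.0004]
tau [ -0.6723 -44.0417 -21.7294  -0.4005   0.3035   0.2385]
```

>>> drive_tool(series=[{"x": 0, "y": 0, "z": -0.001, "ax": 0, "ay": 0, "az": -0.03}, {"x": 0, "y": 0, "z": -0.001, "ax": 0, "ay": 0, "az": -0.03}, {"x": 0, "y": 0, "z": -0.001, "ax": 0, "ay": 0, "az": -0.03}])

```text
time: 24.85
tool_pos: [0.5276, 0.0348, 0.1337]
tcp_rot: [-0.0, 0.449, 0.894, 0.0]
contact_force: [1.3, 3.4, -2.8]
gripper_width: 0.0567
grip_force: 20.0
```

```bash
python3 st.py
```

```text
24.85 [0.5276 0.0348 0.1337] q6 -0.7957018868156033 F [ 1.2885  3.4462 -2.8313] M [ 0.3797 -0.185   0.0934] 0.056690392849286037 [-1.4105 -2.8071 -0.0003]
tau [ -1.3672 -43.9058 -21.6644  -0.4998   0.2851   0.0129]
```

>>> drive_tool(series=[{"x": 0, "y": 0, "z": 0, "ax": 0, "ay": 0, "az": 0}, {"x": 0, "y": 0, "z": 0, "ax": 0, "ay": 0, "az": 0}, {"x": 0, "y": 0, "z": 0, "ax": 0, "ay": 0, "az": 0}])

```text
time: 25.22
tool_pos: [0.5276, 0.0348, 0.1337]
tcp_rot: [0.0, 0.45, 0.893, 0.0]
contact_force: [1.8, 3.2, -3.9]
gripper_width: 0.0567
grip_force: 20.0
```

```bash
python3 st.py
```

```text
25.225 [0.5276 0.0348 0.1337] q6 -0.7933629502473242 F [ 1.8421  3.2361 -3.8515] M [ 0.4876 -0.2096  0.1432] 0.05667917842319155 [1.4137 2.8055 0.0003]
tau [ -1.9027 -43.977  -21.6243  -0.6421   0.3299   0.116 ]
```

>>> drive_tool(series=[{"x": 0, "y": 0, "z": -0.001, "ax": 0, "ay": 0, "az": -0.03}, {"x": 0, "y": 0, "z": -0.001, "ax": 0, "ay": 0, "az": -0.03}, {"x": 0, "y": 0, "z": -0.001, "ax": 0, "ay": 0, "az": -0.03}, {"x": 0, "y": 0, "z": -0.001, "ax": 0, "ay": 0, "az": -0.03}])

```text
time: 25.72
tool_pos: [0.5276, 0.0347, 0.1336]
tcp_rot: [-0.0, 0.471, 0.882, 0.0]
contact_force: [1.8, 4.2, -1.2]
gripper_width: 0.0566
grip_force: 20.0
```

```bash
python3 st.py
```

```text
25.725 [0.5276 0.0347 0.1336] q6 -0.7462924106630482 F [ 1.8372  4.2266 -1.1726] M [ 0.5323 -0.142  -0.0549] 0.05655647883361417 [-1.4795 -2.7713 -0.0001]
tau [ -1.8675 -43.5695 -21.612   -0.7403   0.1784  -0.0568]
```

```bash
cat > av.py <<'E'
from h import *
np.set_printoptions(precision=3,suppress=True)
L=[]
for i in range(8):
    bot.snapshot("top"); st=bot.read_state(); L.append(np.r_[st["contact_force"],st["wrist_torque"],st["joint_torque"][5]])
L=np.array(L); print(st["time"],"mean",L.mean(0),"sd",L.std(0)); print("Mz",L[:,5],st["tool_pos"],st["joint_pos"][5])
E
python3 av.py
```

```text
26.125 mean [ 1.043  3.696 -0.993  0.543 -0.094 -0.055 -0.044] sd [0.409 0.536 0.486 0.045 0.025 0.029 0.005]
Mz [-0.079 -0.107 -0.054 -0.025 -0.047 -0.041 -0.075 -0.009] [0.528 0.035 0.134] -0.7458844792630424
```

Readings so far were taken after stopping, when the torque relaxes. I'll read at the end of a slow continuous ramp instead.

>>> drive_tool(series=[{"x": 0, "y": 0, "z": 0, "ax": 0, "ay": 0, "az": -0.015}, {"x": 0, "y": 0, "z": -0.0005, "ax": 0, "ay": 0, "az": -0.03}, {"x": 0, "y": 0, "z": -0.001, "ax": 0, "ay": 0, "az": -0.045}])

```text
time: 26.5
tool_pos: [0.5276, 0.0347, 0.1336]
tcp_rot: [0.0, 0.503, 0.865, -0.0]
contact_force: [0.1, 5.1, 0.5]
gripper_width: 0.0566
grip_force: 20.0
```

```bash
python3 st.py
```

```text
26.5 [0.5276 0.0347 0.1336] q6 -0.673633183079515 F [0.1417 5.1186 0.4809] M [0.5646 0.0327 0.2851] 0.05657366935324759 [ 1.579   2.716  -0.0001]
tau [ -2.5629 -43.0179 -21.5454  -0.6938   0.0027   0.0253]
```

>>> drive_tool(series=[{"x": 0, "y": 0, "z": -0.0005, "ax": 0, "ay": 0, "az": -0.01}])

```text
time: 26.62
tool_pos: [0.5276, 0.0347, 0.1335]
tcp_rot: [0.0, 0.509, 0.861, -0.0]
contact_force: [0.9, 4.1, 0.3]
gripper_width: 0.0567
grip_force: 20.0
```

```bash
python3 st.py; python3 av.py
```

```text
26.625 [0.5276 0.0347 0.1335] q6 -0.6583546048901496 F [0.8603 4.144  0.2712] M [ 0.6111 -0.0093  0.2856] 0.056741676701595405 [ 1.5998  2.7038 -0.    ]
tau [ -2.6251 -42.7515 -21.4806  -0.6992  -0.0568   0.1623]
27.025 mean [0.137 4.519 0.836 0.633 0.046 0.137 0.172] sd [0.432 0.555 0.683 0.034 0.026 0.019 0.048]
Mz [0.146 0.153 0.138 0.167 0.107 0.115 0.145 0.128] [0.528 0.035 0.134] -0.6594508680424502
```

Moving torque has risen to about 0.28 N m after 1.03 turns, and the ring sits about 19.4 mm below the rim. Both indicate roughly 20 N of clamping, so it is fingertip-tight. Releasing and retreating upward.

>>> drive_tool(series=[{"x": 0, "y": 0, "z": 0, "ax": 0, "ay": 0, "az": 0}, {"x": 0, "y": 0, "z": 0, "ax": 0, "ay": 0, "az": 0}, {"x": 0, "y": 0, "z": 0, "ax": 0, "ay": 0, "az": 0}, {"x": 0, "y": 0, "z": 0, "ax": 0, "ay": 0, "az": 0}, {"x": 0, "y": 0, "z": 0, "ax": 0, "ay": 0, "az": 0}, {"x": 0, "y": 0, "z": 0.1, "ax": 0, "ay": 0, "az": 0}, {"x": 0, "y": 0, "z": 0.3, "ax": 0, "ay": 0, "az": 0}, {"x": 0, "y": 0, "z": 0.6, "ax": 0, "ay": 0, "az": 0}, {"x": 0, "y": 0, "z": 0.9, "ax": 0, "ay": 0, "az": 0}, {"x": 0, "y": 0, "z": 0.9, "ax": 0, "ay": 0, "az": 0}], jaw=0)

```text
time: 28.28
tool_pos: [0.5284, 0.0346, 0.2259]
tcp_rot: [0.002, 0.509, 0.861, 0.001]
contact_force: [-0.3, -0.5, 0.3]
gripper_width: 0.0879
grip_force: 0.0
```

```bash
python3 - <<'E'
from h import *
st=bot.read_state(); print(st["time"],st["tool_pos"],st["contact_force"],st["gripper_width"])
s=bot.snapshot("side"); a=s["pixels"][:,:,::-1].copy(); o=(280,150);k=7
im=cv2.resize(a[150:232,280:380],None,fx=k,fy=k,interpolation=cv2.INTER_CUBIC)
for r,z in((.0285,.1090),(.0285,.1360)):
    P=np.array([(proj(s,[.5277+r*np.cos(t),.0345+r*np.sin(t),z])+.5-o)*k for t in np.linspace(0,6.3,60)],np.int32)
    cv2.polylines(im,[P],True,(0,0,255),1)
cv2.imwrite("pics/f.png",im)
E
```

```text
28.275 [0.52838971 0.03459257 0.22592811] [-0.33504529 -0.52187996  0.34540366] 0.08788107196126364
```

View pics/f.png

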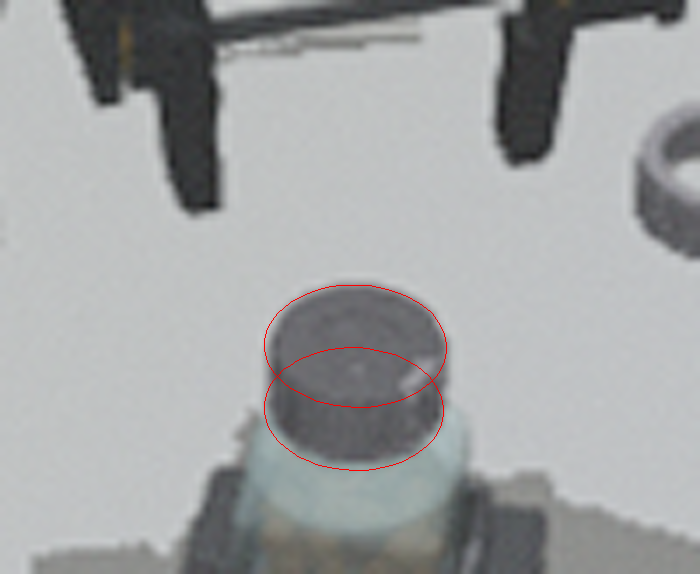

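The ring sits level on the neck at f.png (357,375), matching the predicted outline, and the gripper is clear. Handing in.

```bash
python3 -c "
from plant import bot
print(bot.close_job())"
```

```text
the job is handed in; nothing more can be done
None
```

The small steel ring is screwed level onto the hazelnut jar after about 1.03 turns, with turning torque last read at about 0.28 N m (a little over the 0.15–0.25 fingertip range, under the 0.35 forced limit) and clamping estimated at about 20 N; the gripper was clear at 28 s, nothing else was touched, and the job is handed in with no verdict returned.

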